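# Reverse an inline filter and set the valve lever to its pointer

### The job

Reverse the inline filter for backwashing. First swing the valve lever fully shut, against its stop at the right-hand end of the quadrant, and with the valve shut lift the filter cartridge out of its cradle, turn it end for end and seat it again fully down, so that its spout faces the port block behind the cradle. Then swing the lever open until it points straight at the raised set pointer on the quadrant's rim; do not shift the pointer or disturb the bottle and the tube rack on either side.

Things in the scene. Friction and masses are not known exactly. Their poses are not given: they have to be found in the camera images.
- cradle (a point): Where the centre of the seated cartridge belongs, 38 mm above the bench, in the white cradle on the left of the fixed station. Axes: x along the cradle, away from the robot, y to the left (the valve is at -y), z up. Floor under the cartridge at z = 16 mm; end stops 106 mm apart, up to z = 26 mm. The middle 52 mm of the length is open on both sides for fingers, down to the base plate at z = 12 mm.
- yoke_far (a point): The far one of the cradle's two U-shaped yokes, at floor height (z = 16 mm); they stand 36 mm either side of the cradle point along x, 20 mm wide along x, 39 mm between their walls (y); the lips flare outwards and end at z = 49 mm, 62 mm wide overall. Axes as the cradle's. Behind it, 74 mm past the cradle point, stands an aluminium port block, up to z = 58 mm.
- station_middle (a point): Middle of the station's fixed grey base plate, on its top face (z = 12 mm); the plate is 170 (x) x 340 (y) mm. Axes as the cradle's; the cradle point is -5 mm in x and +115 mm in y from here.
- cartridge_center (a point): Centre of the filter cartridge: loose white block 100 mm long (its x), 34 mm wide (y), 44 mm high (z), 0.08 to 0.17 kg, with a round spout 16 mm long on its -x end; the other end is flat. It starts seated, spout towards the robot; seated, its top is at z = 60 mm. It fits the cradle either way round with 2.5 mm play each side, 3 mm each end.
- spout_tip (a point): Tip of the cartridge's spout, 66 mm from the cartridge's centre along its -x.
- valve_pivot (a point): On the lever's vertical axis, at the quadrant's top face (z = 50 mm); axes as the cradle's; fixed to the station, +65 mm in x and -200 mm in y from the cradle point. The quadrant is a plate at z = 46 to 50 mm that reaches 130 mm from this axis, towards the robot.
- valve_lever (a joint): Valve lever's angle about its vertical axis, 0 to 1.5 rad: 0 is fully shut, at the stop at the right-hand end; it grows as it opens, clockwise from above (outer end moves to the robot's left). At angle q it points from the pivot along (-cos(0.8 - q), -sin(0.8 - q)) in valve_pivot's x, y. Friction holds it where it is left; moving it at its post takes about 2 N.
- lever_post (a point): Middle of the upright round black post near the lever's end, by which it is moved: 14 mm thick, up to z = 106 mm; this point at z = 85 mm, 78 mm from the pivot axis. The lever is a flat dark steel bar 10 mm wide at z = 53 to 59 mm with a pointed nose 92 mm from the axis. The x axis points outwards along the lever.
- set_pointer (a joint): Angle of the set pointer, on the same scale as the lever: the lever points straight at it when both values are equal. It is stiff and stays where it is.
- pointer_tip (a point): Tip of the set pointer, a small black block with a point directed inwards, on the rim of the quadrant at z = 50 to 58 mm; the tip is 103 mm from the pivot axis and the block ends 126 mm from it. The x axis here points outwards from the pivot.
- bottle_right: Bystander: reagent bottle, 68 mm diameter, 154 mm high, beyond the valve to the right; origin at the centre of its underside.
- tube_block: Bystander: white rack full of capped micro-tubes, 68 x 150 x 91 mm, beside the cradle, at the station's left; origin at the centre of its underside.

How it is judged:
On the way, in this order (a step that is already met when the one before it is completed fails the run):
1. the valve lever is fully shut (within 0.07 rad of its stop) with the cartridge still in its cradle (value of joint valve_lever below 0.07 rad and distance between cartridge_center and cradle below 0.012 m), for 0.2 s.
2. the cartridge is lifted clear of the cradle, the valve still shut (z of cartridge_center in the frame of cradle above 0.03 m and value of joint valve_lever below 0.1 rad), for 0.2 s.
3. the cartridge is seated again, turned end for end, spout towards the port block, the valve still shut (distance between cartridge_center and cradle below 0.006 m and x of spout_tip in the frame of cradle above 0.05 m and angle between the z axis of cartridge_center and the z axis of cradle, either way round below 0.08 rad and value of joint valve_lever below 0.1 rad), for 0.2 s.
At the end, for the whole second after the job is handed in: The cartridge sits fully down in its cradle (centre within 6 mm of its place, level to 0.08 rad) with its spout towards the port block, and the lever is at rest, in line with the set pointer to within 0.07 rad (4 degrees), the pointer where it was (4 mm) (distance between cartridge_center and cradle below 0.006 m and x of spout_tip in the frame of cradle above 0.05 m and angle between the z axis of cartridge_center and the z axis of cradle, either way round below 0.08 rad and angle between the x axis of lever_post and the x axis of pointer_tip, either way round below 0.07 rad and velocity of joint valve_lever between -0.02 and 0.02 rad/s and distance of pointer_tip from where it was at the start of the episode below 0.004 m); the robot touches nothing.
It fails at once if the cartridge is out of its cradle while the valve is not shut (distance between cartridge_center and cradle above 0.02 m and value of joint valve_lever above 0.15 rad).
It fails at once if the set pointer is shifted by more than 6 mm (distance of pointer_tip from where it was at the start of the episode above 0.006 m).
It fails at once if a bystander is pushed by more than 20 mm or tipped (distance of any of bottle_right, tube_block from where it was at the start of the episode above 0.02 m or angle between any of bottle_right, tube_block's own z axis and vertical above 0.3 rad).
It also fails if it takes over 70 s, if anything falls off the work surface, if the arm or the gripper's body presses on something with over 40 N, if the wrist force passes 120 N, or if a joint passes its speed limit or range.

### The arm

A 6-joint arm with a two-finger parallel gripper is mounted at the origin on a cart in front of the work surface, level with it; the furniture and walls round the work are solid. World frame = base frame: x ahead of the robot, y to its left, z up, the work surface at z = 0. Lengths are in m, angles in rad, forces in N, time in s.
With the tool pointing down it reaches from about 0.375 to 0.975 m from the base axis. Payload 3.8 kg.
Tool frame: the origin (TCP) lies between the finger pads; the fingertips stand 22 mm ahead of it and the grasp point (between the pads) lies 3 mm ahead of it; z points along the fingers, y is the line along which they close (so a half turn about z gives the same grasp; the last joint's range is limited). The gripper opens to 88 mm and grips with 3 to 60 N. Pads are 18 mm wide; open, the fingers measure 123 mm over their backs; the gripper's body (75 mm by 187 mm) begins 45 mm behind the grasp point.
Start: joints at [1.157, 0.264, 1.604, -0, 1.274, -0.037], TCP at [0.248, 0.628, 0.227] pointing down, gripper open.
Joint ranges: [-2.63, 2.63], [-0.94, 2.18], [0.31, 2.57], [-1.31, 4.45], [0, 2.66], [-2.55, 2.55]. Speed limits (rad/s): [2.57, 2.57, 3.14, 3.14, 3.14, 3.14].

### API

Orientations are given as a unit quaternion [w, x, y, z].
In Python, from plant import get_state, read_camera, finish_job gives the robot as it stands.
- The arm moves only by the tool send_rows, never from a script. Its argument "series" is a list of rows, each an object with "slide": the shift along the world's x, y, z in mm, a list of three; "angular": the turn, a rotation vector about the world's x, y, z in degrees, a list of three. A call has 1 to 10 rows; each row shifts and turns the commanded pose from where the row before left it; what a row does not reach is not made up. A row lasts 1/10 s, in which the tool goes at most 50 mm and 8.59 degrees, less where a joint would pass 70% of its speed; a pose out of reach is approached as far as the arm can. A call is refused whole if a number of a shift passes 50 or a number of a turn 8.59, either way. A call with a gripper value outside its range is refused whole. "fingers" is the opening, from -1 (shut) to 1 (fully open), so that 0 is half open, set as the call begins (left out, the last holds). The fingers move at their own pace and stop on an object; "force" is the grip in N (left out, the last holds). Time passes only in rows, so rows that do not move let the fingers close. It gives the time, the measured TCP pose, the force, the opening and the grip force at its end, in the units of the state.
- get_state(): the state, without advancing time (a new reading comes with each control period).
- read_camera(name): name is "side" or "top"; returns a dict with "frame" (400x640x3 uint8, red, green, blue), "intrinsics" (3x3 intrinsics, pixels), "extrinsics" (4x4, takes a point from camera to world coordinates). Camera axes: x right, y down, z forward; pixel columns grow to the right and rows downward; lengths in m; the calibration is good to about 2 mm. A picture is of the moment at which its call begins. There is no depth.
- finish_job(): hands the job in; it is judged then, once.
The state is a dict: "t": time; "joint_positions": joint angles; "qvel": joint speeds; "tau": joint torques, N m; "tool_pos": TCP position; "orientation": TCP orientation; "force": force on the tool from outside, world axes, zero at the start; "ft_torque": the same for the moment, N m; "finger_gap": finger opening in m; "finger_force": force on a finger pad.
Only numpy, scipy, OpenCV 4.12 (cv2) and the standard library are available. Lean on these libraries where they do the work, as an engineer would, in place of code of your own. Each camera call takes 0.05 s, during which the arm holds its last target. There are 200 camera calls.

## Working session

There is one attempt and no reset: what is moved stays moved. The work goes in short steps, Python scripts to look and compute and a tool call to move; the robot and the scene stay as the last step left them, time stands still between calls to the robot, and variables do not carry over. Pictures are saved under pics/ and viewed, at most 10 in all, crops included, and the job is handed in when it is done.

Besides the shell and the picture viewer there is one more tool, called after ">>>" by a JSON object that holds its "method" and its "body". send_rows: Moves the arm, as the interface text tells. Its arguments: {"type":"object","properties":{"series":{"type":"array","items":{"type":"object","properties":{"slide":{"type":"array","items":{"type":"number"}},"angular":{"type":"array","items":{"type":"number"}}}}},"fingers":{"type":"number"},"force":{"type":"number"}},"required":["series"]}

```bash
mkdir -p pics && ls
python3 - <<'E'
from plant import *
import cv2,json
s=get_state();print({k:(s[k]) for k in s})
for n in("top","side"):
    r=read_camera(n);cv2.imwrite(f"pics/{n}0.png",r["frame"][:,:,::-1]);print(r["intrinsics"],r["extrinsics"])
E
```

```text
pics
{'t': 0.0, 'joint_positions': array([ 1.15711500e+00,  2.64774193e-01,  1.60533757e+00,  1.48352485e-05,
        1.27366747e+00, -3.69034526e-02]), 'qvel': array([ 0.0014007 , -0.00036928, -0.00085277, -0.00135369, -0.00094593,
        0.00010759]), 'tau': array([ 1.00233505e-03, -5.02122223e+01, -3.56877816e+01,  7.29964301e-02,
        2.94777914e-02, -1.72205764e-04]), 'tool_pos': array([0.24806334, 0.62700065, 0.22529351]), 'orientation': array([-2.51141987e-04,  1.87278608e-01,  9.82306229e-01, -1.06407477e-03]), 'force': array([-0.08800927, -0.39500373, -0.28949897]), 'ft_torque': array([-0.00108688,  0.02508587,  0.02740032]), 'finger_force': 0.0, 'finger_gap': 0.08826718133396141}
[[367.25814366   0.         328.28942982]
 [  0.         367.25814366 200.06564716]
 [  0.           0.           1.        ]] [[-0.01955165 -0.99534548  0.09436688  0.48070077]
 [-0.9993331   0.01654374 -0.03255247 -0.01308239]
 [ 0.03083977 -0.0949404  -0.99500514  1.17157382]
 [ 0.          0.          0.          1.        ]]
[[496.4087308    0.         320.94076368]
 [  0.         496.4087308  205.05736199]
 [  0.           0.           1.        ]] [[-0.959657    0.12222767 -0.25321699  0.90310977]
 [ 0.28104292  0.38954808 -0.87707877  1.07279003]
 [-0.00856311 -0.91285962 -0.40818376  0.58693724]
 [ 0.          0.          0.          1.        ]]
```

View pics/top0.png

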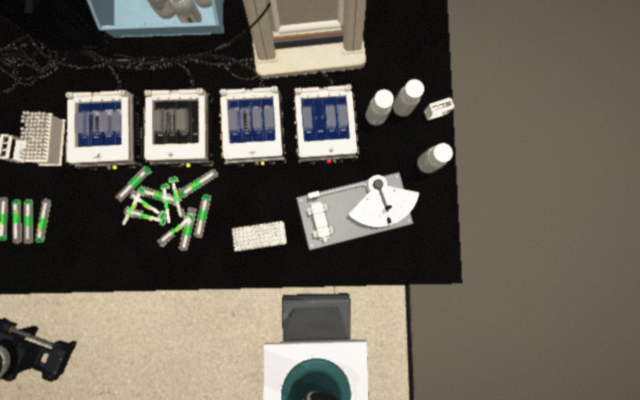

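View pics/side0.png

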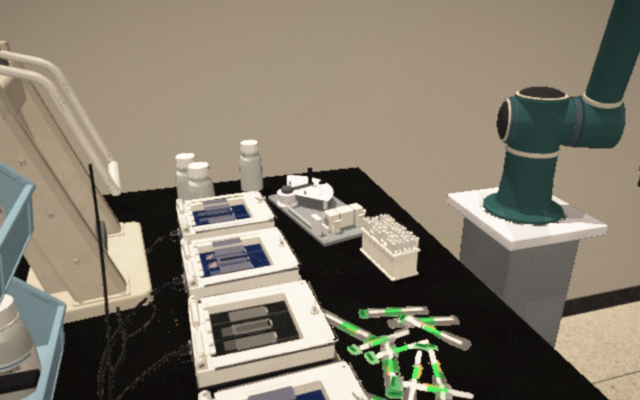

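The top view shows the station at px (297-415, 172-250): cradle near (320,220), valve pivot near (377,184), pointer near (388,219). The tube rack is at (259,236) and the bottle at (433,160). I'll zoom in.

Run:
```python
import cv2
a=cv2.imread("pics/top0.png")[165:255,290:422];a=cv2.resize(a,None,fx=6,fy=6,interpolation=cv2.INTER_CUBIC)
cv2.imwrite("pics/topc.png",a)
b=cv2.imread("pics/side0.png")[160:250,260:380];cv2.imwrite("pics/sidec.png",cv2.resize(b,None,fx=6,fy=6,interpolation=cv2.INTER_CUBIC))
```

```text
(no output)
```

View pics/topc.png

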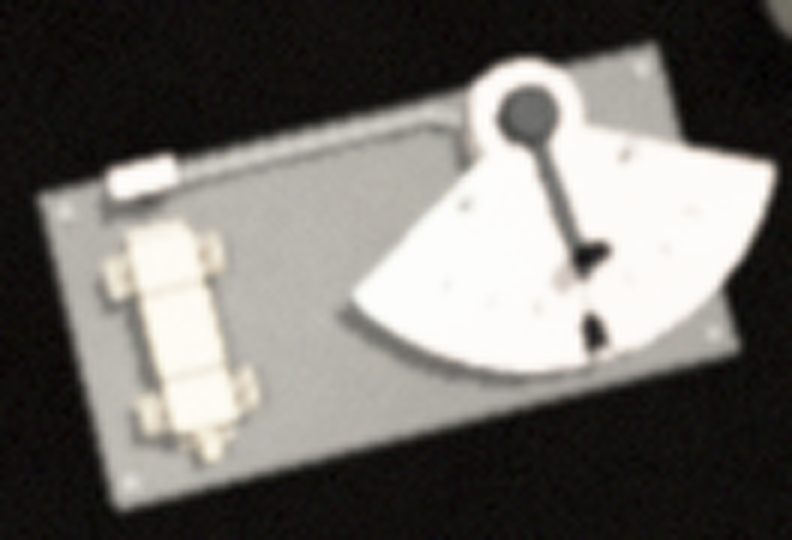

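View pics/sidec.png

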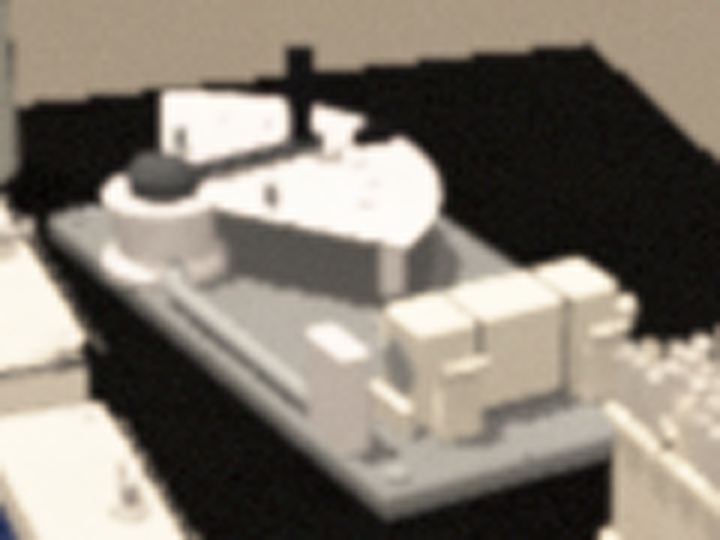

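The crops clearly show:
- Plate corners in the topc crop: (40,192), (657,42), (740,350), (118,510).
- Pivot cap (527,115), pointer (588,314)-(598,352), post top about (603,248).
- Spout facing the robot at (210,455).

```bash
cat > h.py <<'E'
import numpy as np
from plant import *
def ray(r,uv,z):
    K,T=np.array(r["intrinsics"]),np.array(r["extrinsics"])
    d=T[:3,:3]@np.linalg.inv(K)@[uv[0],uv[1],1]; return T[:3,3]+d*(z-T[2,3])/d[2]
def proj(r,P):
    K,T=np.array(r["intrinsics"]),np.array(r["extrinsics"]); p=K@(T[:3,:3].T@(np.array(P)-T[:3,3])); return p[:2]/p[2]
E
python3 - <<'E'
from h import *
r=read_camera("top");s=read_camera("side")
c=lambda u,v:((u+.5)/6-.5+290,(v+.5)/6-.5+165)
C=np.array([ray(r,c(*p),.012)[:2] for p in((40,192),(657,42),(740,350),(118,510))])
L=np.array([[85,170],[85,-170],[-85,-170],[-85,170]])/1000
m=C.mean(0);z=((C-m)@[1,1j])@np.conj(L@[1,1j]);th=np.angle(z);print("scale",abs(z)/(L**2).sum(),"yaw",th,np.degrees(th),"mid",m)
R=np.array([[np.cos(th),-np.sin(th)],[np.sin(th),np.cos(th)]])
cr=m+R@[-.005,.115];pv=cr+R@[.065,-.2];print("cradle",cr,"pivot",pv)
for n,p,h in(("cartctr",(184,325),.06),("spout",(210,455),.038),("pivcap",(527,115),.062),("ptr tip",(588,312),.058),("ptr end",(598,352),.058),("post top",(603,246),.106),("lever base",(545,160),.059),("lever mid",(572,235),.059)):
    w=ray(r,c(*p),h)[:2];l=R.T@(w-pv);print(n,w,"cradle-frame",R.T@(w-cr),"rad",np.hypot(*l),"q",.8-np.arctan2(-l[1],-l[0]))
c2=lambda u,v:((u+.5)/6-.5+260,(v+.5)/6-.5+160)
for n,P in(("cradle top",[*cr,.06]),("pivot",[*pv,.05]),("tubes",None)):
    if P: u=proj(s,P);print("side crop",n,(u-[260,160])*6)
for n,p,h in(("rack",(259,236),.09),("bottle",(433,150),.15)):print(n,ray(r,p,h))
E
```

```text
scale 0.999109072301064 yaw 0.226804407146105 12.994935304438584 mid [ 0.55793203 -0.1343132 ]
cradle [ 0.52720061 -0.02338268] pivot [ 0.63550894 -0.20364445]
cartctr [ 0.52975885 -0.02400914] cradle-frame [ 0.00235186 -0.00118567] rad 0.20845126200419636 q 2.065536534167248
spout [ 0.46402492 -0.03635722] cradle-frame [-0.06447528  0.00156374] rad 0.23956583959803027 q 1.7998149311336067
pivcap [ 0.63360933 -0.2008477 ] cradle-frame [ 0.06377793 -0.19684772] rad 0.003380880111861928 q 2.0009567792718
ptr tip [ 0.5327162  -0.22940411] cradle-frame [-0.04095266 -0.20198546] rad 0.10597126152953289 q 0.7812630356582215
ptr end [ 0.51233093 -0.23379542] cradle-frame [-0.06180331 -0.20168039] rad 0.1268144472878941 q 0.7867488545592998
post top [ 0.56253219 -0.22856279] cradle-frame [-0.01171107 -0.20787026] rad 0.07711374261756437 q 0.6977615397672199
lever base [ 0.6106999  -0.20984293] cradle-frame [ 0.0394325  -0.20046105] rad 0.02557165938170865 q 0.7819692481358056
lever mid [ 0.57203091 -0.22238861] cradle-frame [-0.00106726 -0.20399013] rad 0.06618764677010935 q 0.7396783115406096
side crop cradle top [499.57618215 289.22441546]
side crop pivot [159.52991101 186.07605292]
rack [0.481414   0.15567485 0.09      ]
bottle [ 0.71632259 -0.34868289  0.15      ]
```

Measurements agree with the known sizes (scale 0.999, pointer radius 106/127 mm, post radius 77 mm). Station yaw is 13°, lever q≈0.70, pointer q≈0.78. I'll approach the post with the finger line along the station's y.

>>> {"method": "send_rows", "body": {"series": [{"slide":[15.7,-42.7,0],"angular":[0,0,3.46]},{"slide":[15.7,-42.7,0],"angular":[0,0,3.46]},{"slide":[15.7,-42.7,0],"angular":[0,0,3.46]},{"slide":[15.7,-42.7,0],"angular":[0,0,3.46]},{"slide":[15.7,-42.7,0],"angular":[0,0,3.46]},{"slide":[15.7,-42.7,0],"angular":[0,0,3.46]},{"slide":[15.7,-42.7,0],"angular":[0,0,3.46]},{"slide":[15.7,-42.7,0],"angular":[0,0,3.46]},{"slide":[15.7,-42.7,0],"angular":[0,0,3.46]},{"slide":[15.7,-42.7,0],"angular":[0,0,3.46]}], "fingers": 1, "force": 20}}

```text
t: 1.2
tool_pos: [0.4055, 0.1989, 0.2267]
orientation: [0.0, -0.115, 0.993, 0.0]
force: [0.7, -0.1, -0.4]
finger_gap: 0.0878
finger_force: 0.0
```

>>> {"method": "send_rows", "body": {"series": [{"slide":[15.7,-42.7,0]},{"slide":[15.7,-42.7,0]},{"slide":[15.7,-42.7,0]},{"slide":[15.7,-42.7,0]},{"slide":[15.7,-42.7,0]},{"slide":[15.7,-42.7,0]},{"slide":[15.7,-42.7,0]},{"slide":[15.7,-42.7,0]},{"slide":[15.7,-42.7,0]},{"slide":[15.7,-42.7,0]}], "fingers": 0.0}}

```text
schema error: expected keys slide, angular
```

>>> {"method": "send_rows", "body": {"series": [{"slide":[0,0,0]},{"slide":[0,0,0]},{"slide":[0,0,0]}]}}

```text
schema error: expected keys slide, angular
```

>>> {"method": "send_rows", "body": {"series": [{"slide":[15.6,-42.7,0],"angular":[0,0,0]},{"slide":[15.6,-42.7,0],"angular":[0,0,0]},{"slide":[15.6,-42.7,0],"angular":[0,0,0]},{"slide":[15.6,-42.7,0],"angular":[0,0,0]},{"slide":[15.6,-42.7,0],"angular":[0,0,0]},{"slide":[15.6,-42.7,0],"angular":[0,0,0]},{"slide":[15.6,-42.7,0],"angular":[0,0,0]},{"slide":[15.6,-42.7,0],"angular":[0,0,0]},{"slide":[15.6,-42.7,0],"angular":[0,0,0]},{"slide":[15.6,-42.7,0],"angular":[0,0,0]}], "fingers": 0.0}}

```text
t: 2.2
tool_pos: [0.5616, -0.2282, 0.2264]
orientation: [-0.0, -0.113, 0.994, 0.0]
force: [0.3, 0.1, 0.4]
finger_gap: 0.0441
finger_force: 0.0
```

>>> {"method": "send_rows", "body": {"series": [{"slide":[0,0,-30],"angular":[0,0,0]},{"slide":[0,0,-35],"angular":[0,0,0]},{"slide":[0,0,-35],"angular":[0,0,0]},{"slide":[0,0,-20],"angular":[0,0,0]},{"slide":[0,0,-12],"angular":[0,0,0]},{"slide":[0,0,0],"angular":[0,0,0]},{"slide":[0,0,0],"angular":[0,0,0]}]}}

```text
t: 2.9
tool_pos: [0.562, -0.2266, 0.0955]
orientation: [0.001, -0.113, 0.994, -0.0]
force: [-0.1, -0.3, 0.1]
finger_gap: 0.0441
finger_force: 0.0
```

>>> {"method": "send_rows", "body": {"series": [{"slide":[0,0,0],"angular":[0,0,0]},{"slide":[0,0,0],"angular":[0,0,0]},{"slide":[0,0,0],"angular":[0,0,0]},{"slide":[0,0,0],"angular":[0,0,0]},{"slide":[0,0,0],"angular":[0,0,0]},{"slide":[0,0,0],"angular":[0,0,0]}], "fingers": -1}}

```text
t: 3.5
tool_pos: [0.5614, -0.2264, 0.0947]
orientation: [0.0, -0.113, 0.994, -0.0]
force: [-0.5, 0.2, -0.3]
finger_gap: 0.0005
finger_force: 0.0
```

Run:
```python
from h import *
import cv2
r=read_camera("top")["frame"][165:255,290:422,::-1];s=read_camera("side")["frame"][100:220,270:390,::-1]
cv2.imwrite("pics/t1.png",np.hstack([cv2.resize(i,(400,400) if i is s else (400,273),interpolation=2) if i is s else np.pad(cv2.resize(i,(400,273),interpolation=2),((0,127),(0,0),(0,0))) for i in(r,s)]))
```

```text
(no output)
```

View pics/t1.png

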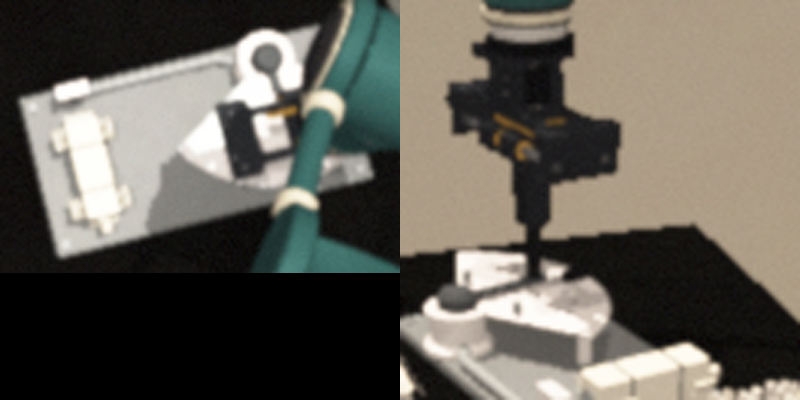

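Run:
```python
from h import *
import cv2
s=read_camera("side");c2=lambda u,v:((u+.5)/6-.5+260,(v+.5)/6-.5+160)
print(ray(s,c2(299,50),.106),ray(s,c2(299,140),.062))
p=get_state();T=p["tool_pos"];print(T,p["finger_gap"]);
for z in(.0,-.022):
    u=proj(s,T+[0,0,z]);print("side px",u,"in view",(u-[270,100])*400/120+[400,0])
r=s["frame"][150:200,285:345,::-1];a=cv2.imread("pics/side0.png")[150:200,285:345]
cv2.imwrite("pics/s2.png",np.hstack([cv2.resize(i,None,fx=6.5,fy=6.5,interpolation=2) for i in(a,r)]))
```

```text
[ 0.56319249 -0.21950618  0.106     ] [ 0.56523827 -0.21497362  0.062     ]
[ 0.56130935 -0.22634012  0.09454962] 0.0006620269672163502
side px [309.50130832 170.83676524] in view [531.67102773 236.12255082]
side px [309.63797319 177.99342651] in view [532.12657729 259.97808838]
```

View pics/s2.png

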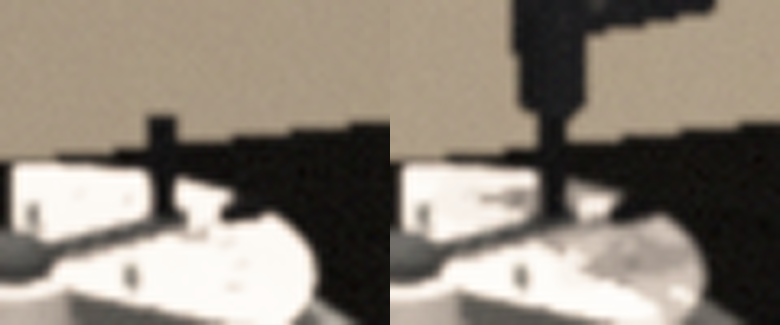

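The side view shows the post unmoved with the gripper directly above it, and the wide finger part seems to end about where the post begins (row 167). I'll check the finger profile numerically after raising.

>>> {"method": "send_rows", "body": {"series": [{"slide":[0,0,30],"angular":[0,0,0]},{"slide":[0,0,30],"angular":[0,0,0]},{"slide":[0,0,0],"angular":[0,0,0]},{"slide":[0,0,0],"angular":[0,0,0]}], "fingers": 1}}

```text
t: 4.05
tool_pos: [0.5619, -0.2266, 0.1553]
orientation: [0.001, -0.113, 0.994, -0.001]
force: [-0.1, -0.6, -0.6]
finger_gap: 0.0305
finger_force: 0.0
```

Run:
```python
from h import *
import cv2
s=read_camera("side");T=get_state()["tool_pos"];print(T,get_state()["finger_gap"],proj(s,T),proj(s,T-[0,0,.022]))
for f in(s["frame"][130:200,280:350,::-1],):
    cv2.imwrite("pics/s3.png",cv2.resize(f,None,fx=8,fy=8,interpolation=2))
```

```text
[ 0.56098666 -0.22621486  0.1539982 ] 0.03412589011402497 [309.24507437 151.04184617] [309.38572118 158.44759286]
```

View pics/s3.png

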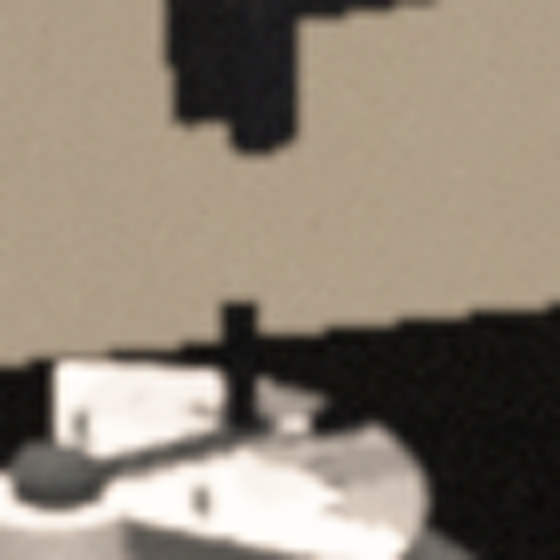

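The fingertips appear about 10 px higher than the state predicts. That could be a height bias or a depth (y) bias, so I'll check against the top view.

Run:
```python
from h import *
import cv2
s=read_camera("side");t=read_camera("top");S=get_state();T=S["tool_pos"];print(T,S["finger_gap"],S["joint_positions"])
o=np.array([-.228,.974,0])
f=cv2.resize(t["frame"][150:250,310:440,::-1],None,fx=6,fy=6,interpolation=2)
for dz in(-.022,.05,.1):
    for k in(-.0615,0,.0615):
        u=(proj(t,T+k*o+[0,0,dz])-[310,150]+.5)*6;cv2.circle(f,tuple(int(x) for x in u),4,(0,0,255) if dz<0 else (0,255,0) if dz<.06 else (255,0,0),-1)
cv2.imwrite("pics/t3.png",f)
```

```text
[ 0.56022724 -0.22586491  0.15282074] 0.04219930170707174 [-4.24466778e-01  1.89183476e-01  1.83541355e+00 -5.09278501e-07
  1.11993005e+00 -2.22227088e+00]
```

View pics/t3.png

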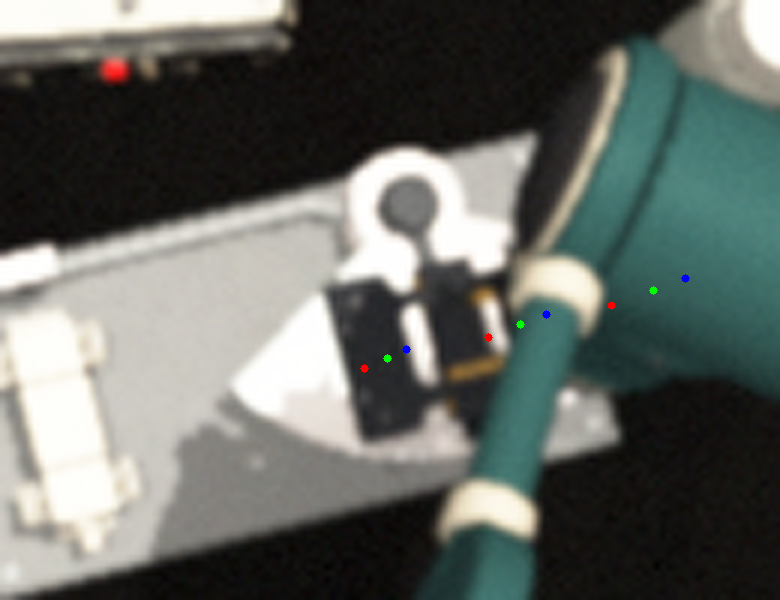

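The top view agrees laterally, so the real fingertips sit about 30 mm higher than the nominal z. I'll go lower in guarded steps.

>>> {"method": "send_rows", "body": {"series": [{"slide":[0,0,-20],"angular":[0,0,0]},{"slide":[0,0,-20],"angular":[0,0,0]},{"slide":[0,0,-15],"angular":[0,0,0]},{"slide":[0,0,-10],"angular":[0,0,0]},{"slide":[0,0,-10],"angular":[0,0,0]},{"slide":[0,0,-10],"angular":[0,0,0]},{"slide":[0,0,0],"angular":[0,0,0]}], "fingers": 0.2}}

```text
t: 4.9
tool_pos: [0.5604, -0.2259, 0.068]
orientation: [-0.001, -0.113, 0.994, 0.001]
force: [0.3, 0.3, 0.1]
finger_gap: 0.0527
finger_force: 0.0
```

>>> {"method": "send_rows", "body": {"series": [{"slide":[0,0,0],"angular":[0,0,0]},{"slide":[0,0,0],"angular":[0,0,0]},{"slide":[0,0,0],"angular":[0,0,0]},{"slide":[0,0,0],"angular":[0,0,0]},{"slide":[0,0,0],"angular":[0,0,0]},{"slide":[0,0,0],"angular":[0,0,0]}], "fingers": -1, "force": 10}}

```text
t: 5.5
tool_pos: [0.5616, -0.2263, 0.07]
orientation: [0.0, -0.113, 0.994, -0.0]
force: [-1.2, 1.0, 2.4]
finger_gap: 0.0137
finger_force: 10.0
```

Post gripped (13.7 mm gap). Now the arc to the shut stop.

>>> {"method": "send_rows", "body": {"series": [{"slide":[4.2,-10.3,0],"angular":[0,0,0]},{"slide":[5.8,-10.1,0],"angular":[0,0,0]},{"slide":[7.3,-9.2,0],"angular":[0,0,0]},{"slide":[8.6,-7.9,0],"angular":[0,0,0]},{"slide":[8.1,-5.6,0],"angular":[0,0,0]},{"slide":[0,0,0],"angular":[0,0,0]},{"slide":[0,0,0],"angular":[0,0,0]}]}}

```text
t: 6.2
tool_pos: [0.5941, -0.2682, 0.0687]
orientation: [-0.002, -0.113, 0.994, 0.002]
force: [-5.4, 6.1, 5.7]
finger_gap: 0.0137
finger_force: 10.0
```

>>> {"method": "send_rows", "body": {"series": [{"slide":[2.5,-1.5,0],"angular":[0,0,0]},{"slide":[2.5,-1.5,0],"angular":[0,0,0]},{"slide":[0,0,0],"angular":[0,0,0]},{"slide":[0,0,0],"angular":[0,0,0]}]}}

```text
t: 6.6
tool_pos: [0.5957, -0.2679, 0.0675]
orientation: [-0.005, -0.113, 0.994, 0.005]
force: [-12.5, 13.9, 9.9]
finger_gap: 0.0137
finger_force: 10.0
```

The force rises with no motion, so the lever is on its stop. Release and lift.

>>> {"method": "send_rows", "body": {"series": [{"slide":[0,0,0],"angular":[0,0,0]},{"slide":[0,0,0],"angular":[0,0,0]},{"slide":[0,0,0],"angular":[0,0,0]},{"slide":[0,0,25],"angular":[0,0,0]},{"slide":[0,0,40],"angular":[0,0,0]},{"slide":[0,0,40],"angular":[0,0,0]},{"slide":[0,0,0],"angular":[0,0,0]},{"slide":[0,0,0],"angular":[0,0,0]}], "fingers": 0.2}}

```text
t: 7.4
tool_pos: [0.6021, -0.2737, 0.1767]
orientation: [0.002, -0.113, 0.994, -0.001]
force: [-0.6, 0.3, -0.9]
finger_gap: 0.0528
finger_force: 0.0
```

>>> {"method": "send_rows", "body": {"series": [{"slide":[-10.5,35.7,0],"angular":[0,0,0]},{"slide":[-10.5,35.7,0],"angular":[0,0,0]},{"slide":[-10.5,35.7,0],"angular":[0,0,0]},{"slide":[-10.5,35.7,0],"angular":[0,0,0]},{"slide":[-10.5,35.7,0],"angular":[0,0,0]},{"slide":[-10.5,35.7,0],"angular":[0,0,0]},{"slide":[-10.5,35.7,0],"angular":[0,0,0]},{"slide":[0,0,0],"angular":[0,0,0]},{"slide":[0,0,0],"angular":[0,0,0]}], "fingers": 0.6}}

```text
t: 8.3
tool_pos: [0.5261, -0.0222, 0.173]
orientation: [-0.001, -0.114, 0.993, -0.0]
force: [-0.4, -1.1, -0.0]
finger_gap: 0.0704
finger_force: 0.0
```

Run:
```python
from h import *
import cv2
s=read_camera("side");t=read_camera("top");T=get_state()["tool_pos"];print(T)
a=cv2.resize(s["frame"][110:235,270:395,::-1],(400,400),interpolation=2)
for z in(-.022,.008):
    u=(proj(s,T+[0,0,z])-[270,110]+.5)*3.2;cv2.circle(a,tuple(int(x) for x in u),3,(0,0,255),-1)
b=cv2.resize(t["frame"][160:260,300:400,::-1],(400,400),interpolation=2)
cv2.imwrite("pics/p4.png",np.hstack([a,b]))
```

```text
[ 0.52682311 -0.02335183  0.1736562 ]
```

View pics/p4.png

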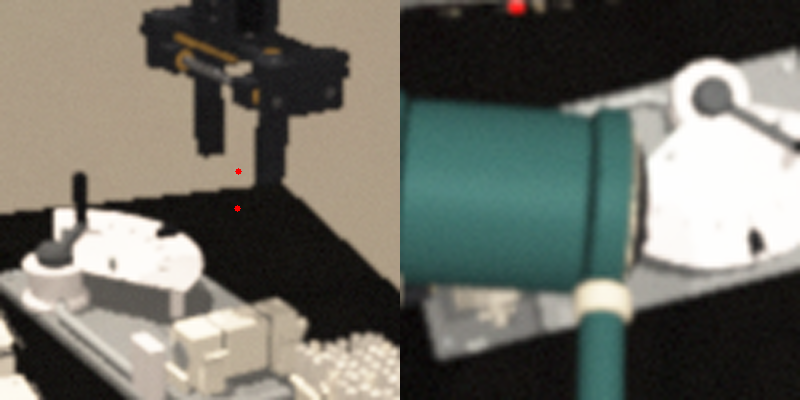

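The side view (left half) shows the fingertip midpoint at (239,168), which is offset +10 mm from nominal. The lever lies at the right-hand stop. Descending to nominal z 0.024 (tips at about 34 mm).

>>> {"method": "send_rows", "body": {"series": [{"slide":[1,0,-30],"angular":[0,0,0]},{"slide":[0,0,-30],"angular":[0,0,0]},{"slide":[0,0,-25],"angular":[0,0,0]},{"slide":[0,0,-20],"angular":[0,0,0]},{"slide":[0,0,-15],"angular":[0,0,0]},{"slide":[0,0,-10],"angular":[0,0,0]},{"slide":[0,0,-10],"angular":[0,0,0]},{"slide":[0,0,-10],"angular":[0,0,0]},{"slide":[0,0,0],"angular":[0,0,0]},{"slide":[0,0,0],"angular":[0,0,0]}]}}

```text
t: 9.4
tool_pos: [0.5281, -0.0226, 0.0248]
orientation: [0.0, -0.113, 0.994, -0.0]
force: [0.6, -0.1, 0.2]
finger_gap: 0.0704
finger_force: 0.0
```

>>> {"method": "send_rows", "body": {"series": [{"slide":[0,0,0],"angular":[0,0,0]},{"slide":[0,0,0],"angular":[0,0,0]},{"slide":[0,0,0],"angular":[0,0,0]},{"slide":[0,0,0],"angular":[0,0,0]},{"slide":[0,0,0],"angular":[0,0,0]},{"slide":[0,0,0],"angular":[0,0,0]}], "fingers": -1, "force": 25}}

```text
t: 10.0
tool_pos: [0.528, -0.0225, 0.0248]
orientation: [0.0, -0.113, 0.994, 0.0]
force: [-0.9, 0.5, 0.3]
finger_gap: 0.0339
finger_force: 25.0
```

>>> {"method": "send_rows", "body": {"series": [{"slide":[0,0,5],"angular":[0,0,0]},{"slide":[0,0,10],"angular":[0,0,0]},{"slide":[0,0,20],"angular":[0,0,0]},{"slide":[0,0,25],"angular":[0,0,0]},{"slide":[0,0,20],"angular":[0,0,0]},{"slide":[0,0,15],"angular":[0,0,0]},{"slide":[0,0,0],"angular":[0,0,0]},{"slide":[0,0,0],"angular":[0,0,0]}]}}

```text
t: 10.8
tool_pos: [0.5278, -0.0226, 0.1197]
orientation: [0.0, -0.113, 0.994, -0.0]
force: [-0.3, 1.4, -1.7]
finger_gap: 0.0337
finger_force: 25.0
```

Run:
```python
from h import *
import cv2
r=read_camera("top")
c=lambda u,v:((u+.5)/6-.5+290,(v+.5)/6-.5+165)
ex=np.array([np.cos(.2268),np.sin(.2268)]);ey=np.array([-ex[1],ex[0]]);cr=np.array([.5272,-.0234])
for n,p,h in(("cradle by yokes",(180.5,333),.049),("cart far",(160,223),.06),("cart near",(207,428),.06)):
    w=ray(r,c(*p),h)[:2];print(n,w,(w-cr)@ex,(w-cr)@ey)
# profile of the initial image along the cradle axis at y=0 over cartridge top
g=cv2.cvtColor(cv2.imread("pics/top0.png"),cv2.COLOR_BGR2GRAY).astype(np.float32)
for h,y0 in((.06,(-.012,.012)),(.049,(.023,.029)),(.049,(-.029,-.023))):
    xs=np.arange(-.075,.076,.0025);ys=np.linspace(*y0,5);
    v=[np.mean([g.item(0) if 0 else cv2.getRectSubPix(g,(1,1),tuple(map(float,proj(r,[*(cr+x*ex+y*ey),h]))))[0,0] for y in ys]) for x in xs]
    print(h,y0,[(round(x*1000,1),int(q)) for x,q in zip(xs,v)])
print(get_state()["finger_gap"],get_state()["tool_pos"],get_state()["force"])
```

```text
cradle by yokes [ 0.52620679 -0.02226533] -0.000712630526781894 0.001328950236529346
cart far [ 0.58159272 -0.01276617] 0.055390901148554494 -0.001869273816910416
cart near [ 0.477854  -0.0346499] -0.050611950549196254 0.00013416850097851369
0.06 (-0.012, 0.012) [(np.float64(-75.0), 168), (np.float64(-72.5), 177), (np.float64(-70.0), 174), (np.float64(-67.5), 174), (np.float64(-65.0), 181), (np.float64(-62.5), 187), (np.float64(-60.0), 193), (np.float64(-57.5), 201), (np.float64(-55.0), 203), (np.float64(-52.5), 202), (np.float64(-50.0), 218), (np.float64(-47.5), 239), (np.float64(-45.0), 247), (np.float64(-42.5), 249), (np.float64(-40.0), 249), (np.float64(-37.5), 249), (np.float64(-35.0), 249), (np.float64(-32.5), 249), (np.float64(-30.0), 249), (np.float64(-27.5), 248), (np.float64(-25.0), 243), (np.float64(-22.5), 238), (np.float64(-20.0), 240), (np.float64(-17.5), 246), (np.float64(-15.0), 249), (np.float64(-12.5), 249), (np.float64(-10.0), 249), (np.float64(-7.5), 249), (np.float64(-5.0), 250), (np.float64(-2.5), 250), (np.float64(0.0), 250), (np.float64(2.5), 250), (np.float64
[... 3250 characters left out ...]
6), (np.float64(17.5), 175), (np.float64(20.0), 172), (np.float64(22.5), 173), (np.float64(25.0), 183), (np.float64(27.5), 200), (np.float64(30.0), 211), (np.float64(32.5), 216), (np.float64(35.0), 218), (np.float64(37.5), 217), (np.float64(40.0), 215), (np.float64(42.5), 211), (np.float64(45.0), 201), (np.float64(47.5), 190), (np.float64(50.0), 182), (np.float64(52.5), 180), (np.float64(55.0), 180), (np.float64(57.5), 180), (np.float64(60.0), 181), (np.float64(62.5), 182), (np.float64(65.0), 179), (np.float64(67.5), 168), (np.float64(70.0), 154), (np.float64(72.5), 155), (np.float64(75.0), 177)]
0.033647320139956374 [ 0.52710245 -0.02251332  0.11880273] [-0.18172052 -0.44547583 -1.21876974]
```

Yoke profile gives cradle x centre about −0.5 mm from the plate estimate, and the cartridge is near +0.5. Now the half turn (negative, for joint-6 range), with a −2.4 mm shift along the cradle axis to compensate the off-centre grip.

>>> {"method": "send_rows", "body": {"series": [{"slide":[0,0,5],"angular":[0,0,-4]},{"slide":[0,0,5],"angular":[0,0,-8]},{"slide":[0,0,0],"angular":[0,0,-8]},{"slide":[0,0,0],"angular":[0,0,-8]},{"slide":[0,0,0],"angular":[0,0,-8]},{"slide":[0,0,0],"angular":[0,0,-8]},{"slide":[0,0,0],"angular":[0,0,-8]},{"slide":[0,0,0],"angular":[0,0,-8]},{"slide":[0,0,0],"angular":[0,0,-8]},{"slide":[0,0,0],"angular":[0,0,-8]}]}}

```text
t: 11.85
tool_pos: [0.5265, -0.0225, 0.1277]
orientation: [-0.002, 0.525, 0.851, -0.001]
force: [0.4, 0.2, -1.3]
finger_gap: 0.0338
finger_force: 25.0
```

>>> {"method": "send_rows", "body": {"series": [{"slide":[0,0,0],"angular":[0,0,-8]},{"slide":[0,0,0],"angular":[0,0,-8]},{"slide":[0,0,0],"angular":[0,0,-8]},{"slide":[0,0,0],"angular":[0,0,-8]},{"slide":[0,0,0],"angular":[0,0,-8]},{"slide":[0,0,0],"angular":[0,0,-8]},{"slide":[0,0,0],"angular":[0,0,-8]},{"slide":[0,0,0],"angular":[0,0,-8]},{"slide":[0,0,0],"angular":[0,0,-8]},{"slide":[0,0,0],"angular":[0,0,-8]}]}}

```text
t: 12.85
tool_pos: [0.5265, -0.0224, 0.1277]
orientation: [-0.001, 0.949, 0.315, -0.002]
force: [0.4, 0.3, -2.1]
finger_gap: 0.0342
finger_force: 25.0
```

>>> {"method": "send_rows", "body": {"series": [{"slide":[0,0,0],"angular":[0,0,-8]},{"slide":[0,0,0],"angular":[0,0,-8]},{"slide":[0,0,0],"angular":[0,0,-8]},{"slide":[0,0,0],"angular":[0,0,0]},{"slide":[0,0,0],"angular":[0,0,0]},{"slide":[0,0,0],"angular":[0,0,0]}]}}

```text
t: 13.45
tool_pos: [0.5274, -0.0225, 0.1289]
orientation: [-0.0, 0.993, 0.114, -0.001]
force: [-0.3, -0.3, -0.8]
finger_gap: 0.034
finger_force: 25.0
```

>>> {"method": "send_rows", "body": {"series": [{"slide":[-2.3,-0.5,-15],"angular":[0,0,0]},{"slide":[0,0,-20],"angular":[0,0,0]},{"slide":[0,0,-20],"angular":[0,0,0]},{"slide":[0,0,-10],"angular":[0,0,0]},{"slide":[0,0,-7],"angular":[0,0,0]},{"slide":[0,0,-5],"angular":[0,0,0]},{"slide":[0,0,-5],"angular":[0,0,0]},{"slide":[0,0,0],"angular":[0,0,0]},{"slide":[0,0,0],"angular":[0,0,0]}]}}

```text
t: 14.35
tool_pos: [0.526, -0.0231, 0.0481]
orientation: [0.0, 0.994, 0.113, 0.0]
force: [-0.4, -0.0, -1.5]
finger_gap: 0.0337
finger_force: 25.0
```

>>> {"method": "send_rows", "body": {"series": [{"slide":[0,0,-4],"angular":[0,0,0]},{"slide":[0,0,-4],"angular":[0,0,0]},{"slide":[0,0,-3],"angular":[0,0,0]},{"slide":[0,0,0],"angular":[0,0,0]},{"slide":[0,0,0],"angular":[0,0,0]}]}}

```text
t: 14.85
tool_pos: [0.5254, -0.023, 0.0364]
orientation: [-0.0, 0.994, 0.113, -0.0]
force: [-0.5, 0.3, -0.5]
finger_gap: 0.0342
finger_force: 25.0
```

>>> {"method": "send_rows", "body": {"series": [{"slide":[0,0,-3],"angular":[0,0,0]},{"slide":[0,0,-3],"angular":[0,0,0]},{"slide":[0,0,0],"angular":[0,0,0]},{"slide":[0,0,0],"angular":[0,0,0]}]}}

```text
t: 15.25
tool_pos: [0.5254, -0.023, 0.0304]
orientation: [-0.0, 0.994, 0.113, -0.0]
force: [0.3, -0.5, -1.5]
finger_gap: 0.034
finger_force: 25.0
```

Already below the end-stop tops with no contact. Last few mm:

>>> {"method": "send_rows", "body": {"series": [{"slide":[0,0,-2.5],"angular":[0,0,0]},{"slide":[0,0,-2],"angular":[0,0,0]},{"slide":[0,0,-1],"angular":[0,0,0]},{"slide":[0,0,0],"angular":[0,0,0]},{"slide":[0,0,0],"angular":[0,0,0]}]}}

```text
t: 15.75
tool_pos: [0.5255, -0.0231, 0.0251]
orientation: [-0.0, 0.994, 0.113, -0.0]
force: [-0.2, 0.4, -1.8]
finger_gap: 0.0339
finger_force: 25.0
```

>>> {"method": "send_rows", "body": {"series": [{"slide":[0,0,-1],"angular":[0,0,0]},{"slide":[0,0,0],"angular":[0,0,0]},{"slide":[0,0,0],"angular":[0,0,0]}]}}

```text
t: 16.05
tool_pos: [0.5257, -0.0231, 0.0248]
orientation: [0.0, 0.994, 0.113, 0.0]
force: [-3.2, 0.9, 5.6]
finger_gap: 0.0336
finger_force: 25.0
```

Floor contact at the original seated height. Release, lift and move to the post.

>>> {"method": "send_rows", "body": {"series": [{"slide":[0,0,0],"angular":[0,0,0]},{"slide":[0,0,0],"angular":[0,0,0]},{"slide":[0,0,0],"angular":[0,0,0]},{"slide":[0,0,0],"angular":[0,0,0]},{"slide":[0,0,10],"angular":[0,0,0]},{"slide":[0,0,25],"angular":[0,0,0]},{"slide":[0,0,35],"angular":[0,0,0]},{"slide":[0,0,35],"angular":[0,0,0]},{"slide":[0,0,20],"angular":[0,0,0]}], "fingers": 0.6}}

```text
t: 16.95
tool_pos: [0.5273, -0.0232, 0.1531]
orientation: [0.0, 0.994, 0.113, 0.002]
force: [0.8, 0.5, 1.0]
finger_gap: 0.0707
finger_force: 0.0
```

>>> {"method": "send_rows", "body": {"series": [{"slide":[10,-35,0],"angular":[0,0,0]},{"slide":[10,-35,0],"angular":[0,0,0]},{"slide":[10,-35,0],"angular":[0,0,0]},{"slide":[10,-35,0],"angular":[0,0,0]},{"slide":[10,-35,0],"angular":[0,0,0]},{"slide":[10,-35,0],"angular":[0,0,0]},{"slide":[10,-35,0],"angular":[0,0,0]},{"slide":[0,0,0],"angular":[0,0,0]},{"slide":[0,0,0],"angular":[0,0,0]}], "fingers": 0.2}}

```text
t: 17.85
tool_pos: [0.5954, -0.2687, 0.1494]
orientation: [-0.0, 0.994, 0.112, -0.0]
force: [0.2, 0.3, -0.6]
finger_gap: 0.0527
finger_force: 0.0
```

Run:
```python
from h import *
import cv2
s=read_camera("side");t=read_camera("top");T=get_state()["tool_pos"];print(T,get_state()["finger_gap"])
a=cv2.resize(t["frame"][190:255,295:360,::-1],(400,400),interpolation=2)
b=cv2.resize(s["frame"][150:250,270:370,::-1],(400,400),interpolation=2)
cv2.imwrite("pics/p5.png",np.hstack([a,b]))
```

```text
[ 0.59519487 -0.26715725  0.14919736] 0.05308752884001439
```

View pics/p5.png

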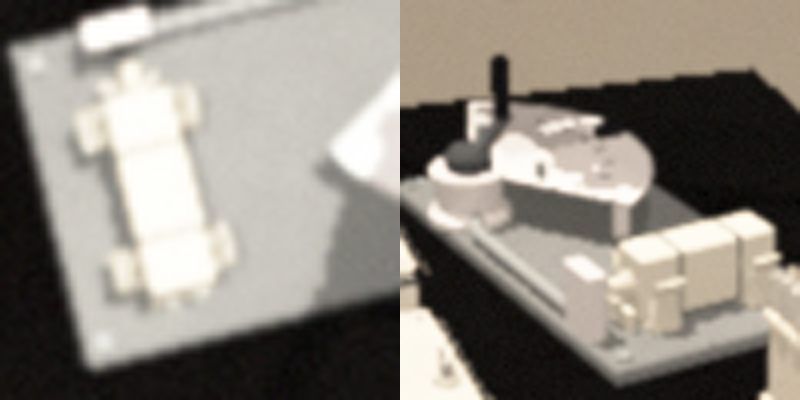

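The cartridge is seated with its spout facing the port block (spout at (128,72) in the left crop), and the lever is still shut. Descend, grip the post, then swing open.

>>> {"method": "send_rows", "body": {"series": [{"slide":[0,0,-25],"angular":[0,0,0]},{"slide":[0,0,-20],"angular":[0,0,0]},{"slide":[0,0,-15],"angular":[0,0,0]},{"slide":[0,0,-10],"angular":[0,0,0]},{"slide":[0,0,-10],"angular":[0,0,0]},{"slide":[0,0,0],"angular":[0,0,0]},{"slide":[0,0,0],"angular":[0,0,0]}]}}

```text
t: 18.65
tool_pos: [0.5958, -0.2681, 0.0694]
orientation: [0.0, 0.994, 0.113, 0.0]
force: [-0.1, -0.1, 0.8]
finger_gap: 0.053
finger_force: 0.0
```

>>> {"method": "send_rows", "body": {"series": [{"slide":[0,0,0],"angular":[0,0,0]},{"slide":[0,0,0],"angular":[0,0,0]},{"slide":[0,0,0],"angular":[0,0,0]},{"slide":[0,0,0],"angular":[0,0,0]},{"slide":[0,0,0],"angular":[0,0,0]},{"slide":[0,0,0],"angular":[0,0,0]}], "fingers": -1, "force": 10}}

```text
t: 19.25
tool_pos: [0.5955, -0.2678, 0.0693]
orientation: [-0.0, 0.994, 0.113, -0.0]
force: [-0.4, 0.8, 0.7]
finger_gap: 0.0138
finger_force: 10.0
```

>>> {"method": "send_rows", "body": {"series": [{"slide":[-8,5.6,0],"angular":[0,0,0]},{"slide":[-8.6,7.9,0],"angular":[0,0,0]},{"slide":[-7.3,9.2,0],"angular":[0,0,0]},{"slide":[-5.8,10.1,0],"angular":[0,0,0]},{"slide":[-3.1,7.2,0],"angular":[0,0,0]},{"slide":[-2.1,6.9,0],"angular":[0,0,0]},{"slide":[0,0,0],"angular":[0,0,0]},{"slide":[0,0,0],"angular":[0,0,0]}]}}

```text
t: 20.05
tool_pos: [0.559, -0.2203, 0.069]
orientation: [-0.001, 0.994, 0.114, -0.002]
force: [-6.0, -1.1, 4.9]
finger_gap: 0.0136
finger_force: 10.0
```

>>> {"method": "send_rows", "body": {"series": [{"slide":[0,0,0],"angular":[0,0,0]},{"slide":[0,0,0],"angular":[0,0,0]},{"slide":[0,0,0],"angular":[0,0,0]},{"slide":[0,0,20],"angular":[0,0,0]},{"slide":[0,0,40],"angular":[0,0,0]},{"slide":[0,0,40],"angular":[0,0,0]},{"slide":[-5,40,10],"angular":[0,0,0]},{"slide":[-5,40,0],"angular":[0,0,0]},{"slide":[-5,40,0],"angular":[0,0,0]},{"slide":[-5,40,0],"angular":[0,0,0]}], "fingers": 0.2}}

```text
t: 21.05
tool_pos: [0.5408, -0.0597, 0.1795]
orientation: [-0.0, 0.994, 0.113, 0.001]
force: [0.4, 0.2, 0.2]
finger_gap: 0.0531
finger_force: 0.0
```

>>> {"method": "send_rows", "body": {"series": [{"slide":[-5,40,0],"angular":[0,0,0]},{"slide":[-5,40,0],"angular":[0,0,0]},{"slide":[0,40,0],"angular":[0,0,0]},{"slide":[0,0,0],"angular":[0,0,0]},{"slide":[0,0,0],"angular":[0,0,0]}]}}

```text
t: 21.55
tool_pos: [0.5307, 0.0598, 0.1791]
orientation: [0.0, 0.993, 0.115, 0.0]
force: [-0.0, 0.4, -0.4]
finger_gap: 0.0529
finger_force: 0.0
```

Run:
```python
from h import *
import cv2
t=read_camera("top")
f=np.mean([read_camera("top")["frame"].mean(2) for _ in range(2)],0)
f0=cv2.imread("pics/top0.png").mean(2)
def polar(g,name):
    g=g.astype(np.float32)
    for pv,l in(((.6355,-.2036),"plate"),((.6336,-.2008),"cap")):
        q=np.arange(.3,1.3,.01);out=[]
        for r0,r1,h in((.03,.055,.059),(.104,.124,.058)):
            v=np.array([np.mean([cv2.getRectSubPix(g,(1,1),tuple(map(float,proj(t,[pv[0]-r*np.cos(1.0268-a),pv[1]-r*np.sin(1.0268-a),h]))))[0,0] for r in np.linspace(r0,r1,8)]) for a in q])
            w=np.clip(np.median(v)*.85-v,0,None);i=w.argmax();m=abs(q-q[i])<.25;out.append((round((w*m@q)/(w*m).sum(),3),round(float(v.min()))))
        print(name,l,"lever,pointer",out)
polar(f0,"start");polar(f,"now");print(get_state()["tool_pos"])
for u in range(196,225):print(u,f[u,376:396].astype(int))
```

```text
start plate lever,pointer [(np.float64(0.775), 122), (np.float64(0.782), 100)]
start cap lever,pointer [(np.float64(0.698), 121), (np.float64(0.755), 97)]
now plate lever,pointer [(np.float64(0.838), 130), (np.float64(0.782), 106)]
now cap lever,pointer [(np.float64(0.763), 129), (np.float64(0.755), 102)]
[0.53086363 0.0579136  0.17904882]
196 [253 253 248 211 138 123 154 224 250 253 253 252 252 252 252 252 252 252
 252 252]
197 [253 253 249 220 152 126 141 204 247 252 252 252 252 252 252 252 252 252
 252 252]
198 [253 253 251 237 183 134 132 180 239 251 252 252 252 252 252 252 252 252
 252 252]
199 [253 253 252 247 213 144 127 163 230 251 252 252 252 252 252 252 252 252
 252 252]
200 [253 253 253 250 233 158 125 149 218 249 252 252 252 252 252 252 252 252
 252 252]
201 [253 253 253 252 244 184 128 137 195 244 252 252 252 252 252 252 252 252
 252 252]
202 [253 253 253 252 248 208 136 126 171 235 251 252 252 252 252 252 252 252
 252 252]
203 [253 253 253 253 251 232 155 126 157 225 249 251 251 252 252 252 252 252
 252 252]
204 [253 253 253 253 252 244 179 128 141 196 238 241 242 247 2
[... 1064 characters left out ...]
252]
217 [253 253 251 247 249 252 252 252 252 251 244 187 147 195 239 251 252 252
 252 252]
218 [253 252 252 252 252 252 252 253 252 250 234 136  73 113 195 245 251 252
 252 252]
219 [253 253 253 253 253 253 253 253 252 249 218 109  51  71 146 231 250 252
 252 252]
220 [253 253 253 253 253 253 253 253 252 249 226 119  49  55 111 211 249 252
 252 252]
221 [253 253 253 252 253 252 252 253 253 251 239 145  56  49  91 187 244 251
 251 251]
222 [253 253 253 253 253 253 253 253 252 252 244 166  78  84 130 190 236 246
 244 241]
223 [253 253 253 253 253 253 253 253 253 252 246 197 130 156 202 220 225 225
 211 205]
224 [253 253 253 253 253 252 252 252 251 251 248 225 180 191 218 217 197 178
 173 178]
```

Run:
```python
from h import *
t=read_camera("top");f=np.mean([read_camera("top")["frame"].mean(2) for _ in range(4)],0)
def cen(r,a,b):
    w=np.clip(240-f[r,a:b],0,None);return (w@np.arange(a,b))/w.sum()
B=np.array([ray(t,(cen(r,376,388),r),.059)[:2] for r in range(192,204)])
for m in(slice(0,12),slice(2,12),slice(4,12)):
    k=np.polyfit(B[m,0],B[m,1],1);P=np.array([ray(t,(cen(r,384,394),r),.057)[:2] for r in range(217,222)])
    print("line dir q",.8+.2268-np.arctan(k[0]),"pointer offset mm",(P[:,1]-np.polyval(k,P[:,0]))*1000*np.cos(np.arctan(k[0])),"at pivot y",np.polyval(k,.635))
```

```text
line dir q 0.7766352500403177 pointer offset mm [-3.0793905  -2.99354723 -2.46686888 -2.29611827 -2.18951895] at pivot y -0.20108618377866397
line dir q 0.7703736815044078 pointer offset mm [-2.73417    -2.62865911 -2.08309032 -1.8928391  -1.76663688] at pivot y -0.2007462212348291
line dir q 0.7556634610558177 pointer offset mm [-1.95395536 -1.80225721 -1.21239484 -0.9763618  -0.80412757] at pivot y -0.1999107069794081
```

The lever line passes about 2 mm from the pointer at 110 mm radius (about 0.02 rad, well within 0.07). Handing in.

```bash
python3 -c "
from plant import *
print(finish_job())"
```

```text
the job is handed in; nothing more can be done
None
```

I handed the job in at about 22 s of robot time, but the hand-in returned no verdict: the valve was shut, the cartridge reversed and seated with its spout to the port block, and the lever reopened to within about 0.02 rad of the set pointer.

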